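Show a gauge spindle to the inspection camera

ROBOT

A 6-joint arm with a two-finger parallel gripper is mounted at the origin on the work surface. World frame = base frame: x ahead of the robot, y to its left, z up, the work surface at z = 0. Lengths are in m, angles in rad, forces in N, time in s.
With the tool pointing down it reaches from about 0.325 to 0.9 m from the base axis. Payload 3.5 kg.
Tool frame: the origin (TCP) lies between the finger pads; the fingertips stand 14 mm ahead of it and the grasp point (between the pads) lies 5 mm behind it (robot.nose_length is the distance from the TCP to the fingertips, in m); z points along the fingers, y is the line along which they close (so a half turn about z gives the same grasp; the last joint's range is limited). The gripper opens to 85 mm and grips with 20 to 120 N. Pads are 22 mm wide; open, the fingers measure 114 mm over their backs; the gripper's body (76 mm by 85 mm) begins 54 mm behind the grasp point. The pads swing forward as they close: fully open they stand 13 mm farther back than shut.
Start: joints at [1.093, 0.276, -0.026, 1.268, 0, 1.467], TCP at [0.229, 0.582, 0.245] pointing down, gripper open.
Joint ranges: [-3.12, 3.12], [-0.85, 1.88], [-1.08, 1.24], [-1.95, 2.15], [-1.57, 1.53], [-3.14, 3.14]. Speed limits (rad/s): [2.57, 2.57, 3.14, 3.14, 3.14, 3.14].

INTERFACE

Orientations are given as a rotation vector (axis times angle).
In Python, from station import robot gives the robot as it stands.
- The arm moves only by the tool jog_arm, never from a script. Its argument "steps" is text: rows parted by semicolons, each of 7 numbers parted by spaces: the shift along the tool's x, y, z scaled (see below), then the turn, a rotation vector about the tool's x, y, z scaled (see below), then the closure, from -1 (fully open) to 1 (shut). In form: x y z wx wy wz fingers; .... A call has 1 to 20 rows; each row shifts and turns the commanded pose from where the row before left it, along the tool's axes as they then stand; what a row does not reach is not made up. The controller multiplies each number of a shift by 0.02 m and each number of a turn by 4 degrees. A row lasts 1/8 s, in which the tool goes at most 62.5 mm and 10.7 degrees, less where a joint would pass 70% of its speed; a pose out of reach is approached as far as the arm can. A call with a number of a shift or a turn outside -1 to 1 is refused whole. A call with a gripper value outside its range is refused whole. The fingers move at their own pace and stop on an object; "grip_force" is the grip in N (left out, the last holds). Time passes only in rows, so rows that do not move let the fingers close. It gives the time, the measured TCP pose, the force, the opening and the grip force at its end, in the units of the state.
- robot.sense(): the state, without advancing time (a new reading comes with each control period).
- robot.capture(name): name is "scene" or "top" or "wrist"; returns the picture (480x640x3 uint8, red, green, blue); there is no depth.
- robot.camera_model(name): a dict with "camera_matrix" (3x3 intrinsics, pixels), "extrinsics" (4x4, takes a point from camera to world coordinates); the wrist camera has in their place "tool_from_camera" (4x4, takes a point from camera to tool coordinates, whose origin is the TCP and whose axes are the flange's). Camera axes: x right, y up, looking along -z (the intrinsics and any distortion apply to the point x, -y, -z); pixel columns grow to the right and rows downward; lengths in m; the calibration is good to about 2 mm. A picture is of the moment at which its call begins: read the wrist's pose just before it. camera_model takes no time and is no camera call.
- robot.finish_job(): hands the job in; it is judged then, once.
The state is a dict: "time": time; "joint_positions": joint angles; "joint_vel": joint speeds; "joint_torque": joint torques, N m; "position": TCP position; "tool_rot": TCP orientation; "force": force on the tool from outside, world axes, zero at the start; "ft_torque": the same for the moment, N m; "grip_width": finger opening in m; "grasp_force": force on a finger pad.
Only numpy, scipy, OpenCV 4.12 (cv2) and the standard library are available. Lean on these libraries where they do the work, as an engineer would, in place of code of your own. Each camera call takes 0.05 s, during which the arm holds its last target. There are 200 camera calls.

TASK

Lift the lid of the gauge case by its bow handle until it rests open on its stop, then take out the steel spindle that has the wide collar and the thin nose. Hold it up level in the air in front of the inspection camera, nose pointing straight at the lens along the camera's line of sight, the tip of the nose centred on the lens and 50 mm from its glass, and finish while still holding it there. Leave the camera, the other gauges in the case and everything else on the bench where they are.

Things in the scene. Friction and masses are not known exactly. Their poses are not given: they have to be found in the camera images.
- case: Grey plastic case fixed to the bench, 150 (x) x 236 (y) x 55 mm, walls and floor 5 mm. Origin: centre of its underside; x points from the lid's handle side to its hinge side, z up. Three gauges lie in it along x, at y = -66, 0, 66 mm, axis 32 mm above the bench, each on two black V rests 10 mm thick at x = -39 and 21 mm (50 mm free between them).
- case_lid (a joint): Lid angle in rad: 0 shut, grows as it is lifted, 1.7 = leaning back a little past upright on its stop. The lid weighs 0.22 kg; its hinge is stiff enough (0.3 N m friction) that the lid stays where it is left. It starts shut or up to 0.25 ajar.
- lid_bar (a point): Middle of the lid's bow handle: a round dark bar 10 mm thick, 90 mm long, parallel to the hinge, on an arm at each end. Lid shut: 25 mm out beyond the lid's front edge, 22 mm above its top face, 85 mm above the bench. Pinched from above with the tool kept vertical, it turns between the pads as the lid swings. The point turns with the lid.
- lid_hinge (a point): Middle of the hinge line, on the case's far (+x) top rim, 55 mm above the bench, along the case's y. The lid is a flat 150 x 236 x 8 mm panel; the bar is 175 mm from the hinge line along the lid and 30 mm above the lid's underside.
- spindle: The gauge to present, turned steel, 110 mm long: shank 16 mm diameter from x = -45 to 42 mm, wide collar 30 mm diameter to x = 49, thin nose 8 mm diameter to x = 65. Origin on its axis, midway (within 3 mm) between its V rests; x along the axis to the nose. Lies in any of the case's three places, nose towards the hinge. 0.12 to 0.24 kg.
- nose (a point): Centre of the tip of the spindle's nose, 65 mm from the spindle's origin along its x; axes as the spindle.
- pin: Bystander in the case: plain straight steel pin, 16 mm diameter, 110 mm long, no collar. Origin on its axis 45 mm from one end.
- ballbar: Bystander in the case: steel shank 16 mm diameter with a 24 mm ball at the end towards the hinge, 115 mm long. Origin on its axis 45 mm from the plain end.
- camstand: Foot of the inspection camera's stand, fixed to the bench: dark plate 140 (x) x 120 (y) x 18 mm, with a 28 mm steel column at x = +35 mm, 360 mm high. Origin: centre of the underside. The camera looks along its -x.
- lens (a point): Centre of the inspection camera's front glass, 93 mm from the stand's origin along the stand's -x, 180 to 260 mm above the bench. Lens tube 44 mm diameter, 30 mm long, on a black housing 60 x 60 x 75 mm, clamped stiffly on the column. Own x points level into the lens (against the camera's view), z up.
- focus (a point): The point 50 mm in front of the lens glass on the camera's line of sight, where the nose tip must be. Own x points level straight into the lens, z up; there is nothing to see at this point.
- ring_gauge: Bystander: steel ring 64 mm outside, 32 mm inside diameter, 18 mm high, on the bench. Origin: centre of its underside.
- gauge_block: Bystander: steel block 35 x 30 x 20 mm high on the bench. Origin: centre of its underside.
- driver: Bystander: screwdriver with a black handle, 160 mm long, lying on the bench between the case and the camera.
- jar: Bystander: amber jar with a black lid, 52 mm diameter, 65 mm high. Origin: centre of its underside.
- setting_plug: Bystander: steel plug gauge standing on its 36 mm foot, 60 mm high. Origin: centre of its underside.

How it is judged:
On the way, in this order (a step that is already met when the one before it is completed fails the run):
1. the lid is open on its stop (value of joint case_lid above 1.62 rad), for 0.2 s.
2. the collared spindle is lifted clear of the case in the gripper (height (world z) of spindle above 0.12 m and contact force between spindle and the fingers above 1 N), for 0.2 s.
At the end, for the whole second after the job is handed in: Lid within 0.08 rad of its stop; spindle held at rest by the fingers alone, nose to the lens, axis within 0.17 rad of the line of sight, nose tip within 12 mm of it sideways and in height and 35 to 65 mm from the glass; lens moved under 8 mm, every bystander under 25 mm (all of step 2 and value of joint case_lid above 1.62 rad and x of nose in the frame of focus between -0.015 and 0.015 m and y of nose in the frame of focus between -0.012 and 0.012 m and z of nose in the frame of focus between -0.012 and 0.012 m and angle between the x axis of spindle and the x axis of focus, either way round below 0.17 rad and x of spindle in the frame of focus below -0.03 m and contact force between spindle and camstand below 0.05 N and contact force between spindle and case below 0.05 N and linear speed of spindle below 0.03 m/s and distance of lens from where it was at the start of the episode below 0.008 m and distance of each of pin, ballbar, ring_gauge, gauge_block, driver, jar, setting_plug from where it was at the start of the episode below 0.025 m); the arm keeps its last pose, push and grip.
It fails at once if a bystander is shifted by more than 25 mm (distance of any of pin, ballbar, ring_gauge, gauge_block, driver, jar, setting_plug from where it was at the start of the episode above 0.025 m).
It fails at once if the camera is pushed out of place (distance of lens from where it was at the start of the episode above 0.008 m).
It also fails if it takes over 67 s, if anything falls off the work surface, if the arm or the gripper's body presses on something with over 40 N, if the wrist force passes 120 N, or if a joint passes its speed limit or range.

## Working session

There is one attempt and no reset: what is moved stays moved. The work goes in short steps, Python scripts to look and compute and a tool call to move; the robot and the scene stay as the last step left them, time stands still between calls to the robot, and variables do not carry over. Pictures are saved under pics/ and viewed, at most 10 in all, crops included, and the job is handed in when it is done.

Besides the shell and the picture viewer there is one more tool, called after "Call:" in YAML: its name, and indented under it one key for each argument. jog_arm: Moves the arm, as the interface text tells. Shifts and turns lie within -1 to 1; 1 stands for 0.02 m of shift or 4 degrees of turn. Its arguments: {"type":"object","properties":{"steps":{"type":"string"},"grip_force":{"type":"number"}},"required":["steps"]}

```bash
mkdir -p pics; ls; python3 - <<'E'
from station import robot
import cv2,numpy as np
np.set_printoptions(precision=4,suppress=True)
s=robot.sense();print({k:np.round(v,4) for k,v in s.items()})
for n in["scene","top"]:
    cv2.imwrite(f"pics/{n}0.png",robot.capture(n)[:,:,::-1])
for n in["scene","top","wrist"]:print(n,robot.camera_model(n))
E
```

```text
pics
{'time': np.float64(0.0), 'joint_positions': array([ 1.0926,  0.2772, -0.0279,  1.268 , -0.    ,  1.4674]), 'joint_vel': array([-0.0008, -0.0003, -0.0009,  0.0001, -0.0008,  0.0013]), 'joint_torque': array([ -0.0008, -44.5508,  29.5201,   0.0162,  -0.0002,   0.    ]), 'position': array([0.2285, 0.5809, 0.2441]), 'tool_rot': array([-0.5852, -3.086 ,  0.0034]), 'force': array([-0.2356,  0.5898, -0.0266]), 'ft_torque': array([0.0038, 0.0186, 0.0245]), 'grasp_force': np.float64(0.0), 'grip_width': np.float64(0.086)}
scene {'camera_matrix': array([[440.0902,   0.    , 333.881 ],
       [  0.    , 440.0902, 241.9828],
       [  0.    ,   0.    ,   1.    ]]), 'extrinsics': array([[ 0.6459, -0.5562,  0.5228,  1.0758],
       [ 0.7634,  0.4651, -0.4483, -0.4715],
       [ 0.0062,  0.6887,  0.725 ,  0.875 ],
       [ 0.    ,  0.    ,  0.    ,  1.    ]])}
top {'camera_matrix': array([[510.4019,   0.    , 316.4019],
       [  0.    , 510.4019, 239.5983],
       [  0.    ,   0.    ,   1.    ]]), 'extrinsics': array([[ 0.0049,  0.9984, -0.0562,  0.4583],
       [-0.9997,  0.0061,  0.0216,  0.0124],
       [ 0.0219,  0.056 ,  0.9982,  1.2176],
       [ 0.    ,  0.    ,  0.    ,  1.    ]])}
wrist {'camera_matrix': array([[354.1785,   0.    , 323.3721],
       [  0.    , 354.1785, 240.614 ],
       [  0.    ,   0.    ,   1.    ]]), 'tool_from_camera': array([[ 0.0001,  0.9645,  0.2642,  0.0662],
       [ 1.    , -0.0004,  0.0009, -0.0013],
       [ 0.0009,  0.2642, -0.9645, -0.1283],
       [ 0.    ,  0.    ,  0.    ,  1.    ]])}
```

View pics/scene0.png

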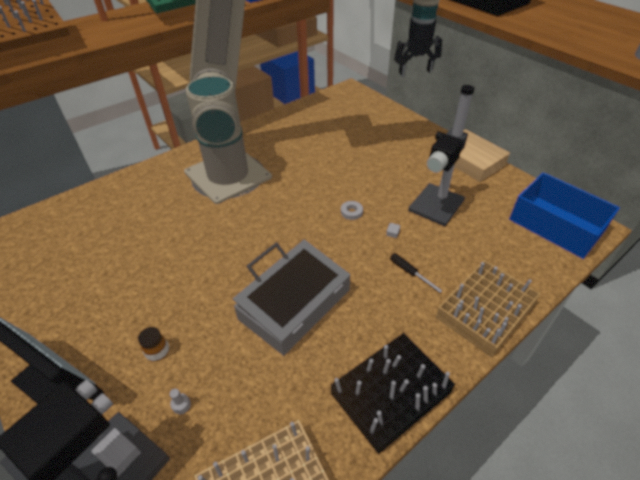

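View pics/top0.png

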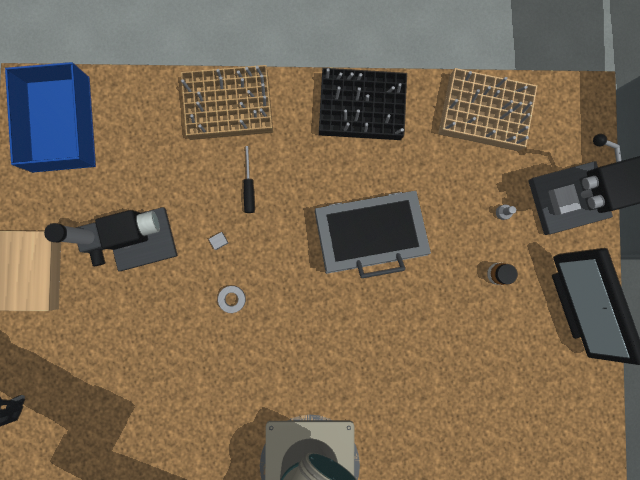

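The scene view shows the case at (293,293), its bow handle at about (268,258), and the camera lens at (437,160). In the top view the case is at (372,232), the handle at (382,268), the lens at (152,222) and the stand foot at (145,240). I'll zoom in on these.

```bash
cat > h.py <<'E'
from station import robot
import numpy as np, cv2
from scipy.spatial.transform import Rotation as R
np.set_printoptions(precision=4,suppress=True)
def model(n,s=None):
    m=robot.camera_model(n)
    if n!="wrist": return m["camera_matrix"],m["extrinsics"]
    T=np.eye(4);T[:3,:3]=R.from_rotvec(s["tool_rot"]).as_matrix();T[:3,3]=s["position"]
    return m["camera_matrix"],T@m["tool_from_camera"]
def ray(n,u,v,s=None):
    K,E=model(n,s);d=np.linalg.solve(K,[u,v,1.]);d=E[:3,:3]@(d*[1,-1,-1])
    return E[:3,3],d/np.linalg.norm(d)
def plane(n,u,v,z,s=None):
    o,d=ray(n,u,v,s);return o+d*(z-o[2])/d[2]
def tri(*rs):
    A=sum(np.eye(3)-np.outer(d,d) for o,d in rs);b=sum((np.eye(3)-np.outer(d,d))@o for o,d in rs)
    p=np.linalg.solve(A,b);return p,[np.linalg.norm(np.cross(p-o,d)) for o,d in rs]
def proj(n,p,s=None):
    K,E=model(n,s);q=E[:3,:3].T@(np.asarray(p)-E[:3,3]);q=q*[1,-1,-1];q=K@q;return q[:2]/q[2]
E
python3 - <<'E'
import cv2,numpy as np
a=cv2.imread("pics/top0.png");b=cv2.imread("pics/scene0.png")
def c(i,x,y,w,h):return cv2.resize(i[y:y+h,x:x+w],(400,300),interpolation=cv2.INTER_CUBIC)
cv2.imwrite("pics/crop1.png",np.vstack([np.hstack([c(a,310,185,133,100),c(a,90,195,100,75)]),np.hstack([c(b,230,235,133,100),c(b,390,80,133,100)])]))
E
```

```text
(no output)
```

View pics/crop1.png

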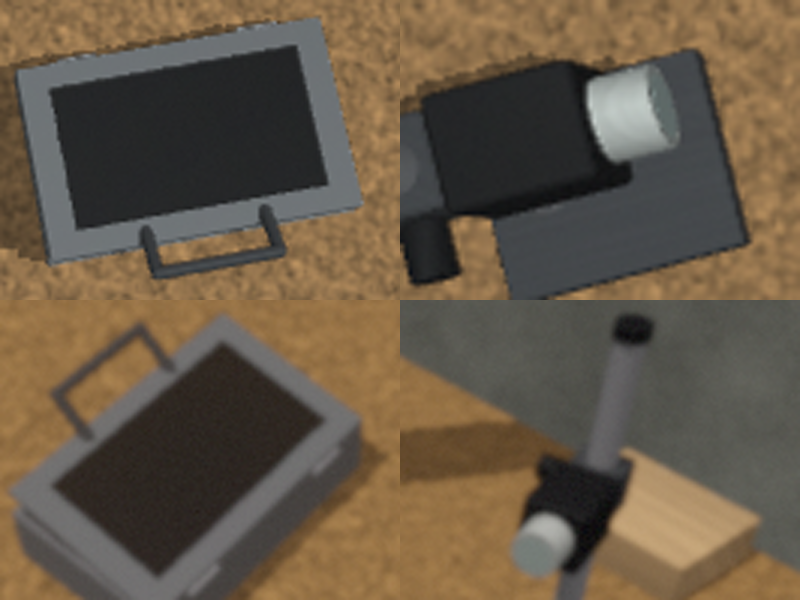

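```bash
python3 - <<'E'
from h import *
t=lambda x,y:ray("top",310+x/3.008,185+y/3.)
sc=lambda x,y:ray("scene",230+x/3.008,235+y/3.)
# bar ends, corners (handle order: +y first)
for nm,a,b in [("barL",(157,272),(55,93)),("barR",(281,250),(140,25)),("hingeL",(17,70),(157,306)),("hingeR",(320,18),(360,118)),("frontL",(50,263),(12,192)),("frontR",(361,205),(224,16))]:
    print(nm,*tri(t(*a),sc(*b)))
p=[plane("top",310+x/3.008,185+y/3.,.063) for x,y in [(17,70),(320,18)]];print("hinge@.063",p)
L,e=tri(ray("top",90+265/4,195+107/4),ray("scene",390+137/3.008,80+256/3));print("lens",L,e)
f=[plane("top",90+x/4,195+y/4,.018) for x,y in[(303,52),(348,243)]];print("foot",f,np.linalg.norm(f[0]-f[1]))
d=f[1]-f[0];n=np.array([-d[1],d[0],0])/np.linalg.norm(d);print(n, (f[0]+f[1])/2)
c=proj("top",[0,0,0]);print(c)
print("base", )
E
```

```text
barL [ 0.4251 -0.1469  0.0469] [np.float64(0.0330167144805932), np.float64(0.03301671448059325)]
barR [ 0.478  -0.1627  0.1832] [np.float64(0.03045085145495854), np.float64(0.030450851454958495)]
hingeL [ 0.575  -0.0969 -0.109 ] [np.float64(0.09202457404020474), np.float64(0.09202457404020478)]
hingeR [ 0.6546 -0.1559  0.2451] [np.float64(0.06475685404804805), np.float64(0.06475685404804807)]
frontL [ 0.4101 -0.1306 -0.0887] [np.float64(0.09575285041964561), np.float64(0.09575285041964558)]
frontR [ 0.5345 -0.1727  0.2566] [np.float64(0.06829072679832592), np.float64(0.0682907267983259)]
hinge@.063 [array([ 0.5944, -0.0104,  0.063 ]), array([ 0.636 , -0.2408,  0.063 ])]
lens [0.551  0.3103 0.2036] [np.float64(0.0031023546400444123), np.float64(0.0031023546400445003)]
foot [array([0.5979, 0.3407, 0.018 ]), array([0.486 , 0.3121, 0.018 ])] 0.11549805105019052
[ 0.2469 -0.969   0.    ] [0.5419 0.3264 0.018 ]
[309.3552 465.1457]
base
```

```bash
python3 - <<'E'
from h import *
t=lambda x,y:ray("top",310+x/3.008,185+y/3.)
sc=lambda x,y:ray("scene",230+x/3.008,235+y/3.)
P={}
for nm,a,b in [("barL",(157,272),(140,25)),("barR",(281,250),(55,93)),("hingeL",(17,70),(360,118)),("hingeR",(320,18),(157,306)),("frontL",(50,263),(224,16)),("frontR",(361,205),(12,192))]:
    P[nm],e=tri(t(*a),sc(*b));print(nm,P[nm],e[0])
H=P["hingeR"]-P["hingeL"];print("len",np.linalg.norm(H),np.degrees(np.arctan2(H[0],-H[1])))
B=P["barR"]-P["barL"];print("bar",np.linalg.norm(B),np.degrees(np.arctan2(B[0],-B[1])),(P["barL"]+P["barR"])/2)
F=P["frontR"]-P["frontL"];print(np.degrees(np.arctan2(F[0],-F[1])),np.linalg.norm(P["frontL"]-P["hingeL"]),np.linalg.norm(P["frontR"]-P["hingeR"]))
hm=(P["hingeR"]+P["hingeL"])/2;fm=(P["frontR"]+P["frontL"])/2;print(hm,fm,hm-fm,np.degrees(np.arctan2((hm-fm)[1],(hm-fm)[0])))
E
```

```text
barL [ 0.4435 -0.1098  0.1154] 0.0010476340283030146
barR [ 0.4598 -0.1992  0.1148] 0.0011564943422754323
hingeL [ 0.5949 -0.0098  0.063 ] 0.0008065801451187024
hingeR [ 0.6357 -0.2366  0.0736] 0.0022804372627109356
frontL [ 0.4497 -0.0339  0.0798] 0.001731514524983601
frontR [ 0.494  -0.2644  0.0826] 0.002070717625994612
len 0.23065645122972578 10.189459542480446
bar 0.09091073854268097 10.315742381643846 [ 0.4516 -0.1545  0.1151]
10.877179932441765 0.14813003302088912 0.1446504155638789
[ 0.6153 -0.1232  0.0683] [ 0.4719 -0.1492  0.0812] [ 0.1434  0.026  -0.0129] 10.255593573668353
```

Measured: the case yaw is 10.3° and the bar middle is (0.452, -0.154, 0.115), so the lid is about 0.17 ajar. The hinge is near (0.616, -0.124). Bar length (91 mm), lid size and bar-to-hinge distance all match the given sizes. The lens is about (0.550, 0.308, 0.204), 23 mm ahead of the foot edge as it should be. Next I move above the bar.

Call:
jog_arm:
  steps: "-0.77 -0.97 0.08 0 0 0 -1;-0.77 -0.97 0.08 0 0 0 -1;-0.77 -0.97 0.08 0 0 0 -1;-0.77 -0.97 0.08 0 0 0 -1;-0.77 -0.97 0.08 0 0 0 -1;-0.77 -0.97 0.08 0 0 0 -1;-0.77 -0.97 0.08 0 0 0 -1;-0.77 -0.97 0.08 0 0 0 -1;-0.77 -0.97 0.08 0 0 0 -1;-0.77 -0.97 0.08 0 0 0 -1;-0.77 -0.97 0.08 0 0 0 -1;-0.77 -0.97 0.08 0 0 0 -1;-0.77 -0.97 0.08 0 0 0 -1;-0.77 -0.97 0.08 0 0 0 -1;-0.77 -0.97 0.08 0 0 0 -1;-0.77 -0.97 0.08 0 0 0 -1;-0.77 -0.97 0.08 0 0 0 -1;-0.77 -0.97 0.08 0 0 0 -1;-0.77 -0.97 0.08 0 0 0 -1;-0.77 -0.97 0.08 0 0 0 -1"
  grip_force: 60

```text
time: 2.6
position: [0.3731, 0.107, 0.2129]
tool_rot: [-0.585, -3.086, 0.0]
force: [0.4, -0.7, 0.3]
grip_width: 0.0853
grasp_force: 0.0
```

Call:
jog_arm:
  steps: "-0.77 -0.97 0.08 0 0 0 -1;-0.77 -0.97 0.08 0 0 0 -1;-0.77 -0.97 0.08 0 0 0 -1;-0.77 -0.97 0.08 0 0 0 -1;-0.77 -0.97 0.08 0 0 0 -1;-0.77 -0.97 0.08 0 0 0 -1;-0.77 -0.97 0.08 0 0 0 -1;-0.77 -0.97 0.08 0 0 0 -1;-0.77 -0.97 0.08 0 0 0 -1;-0.77 -0.97 0.08 0 0 0 -1;-0.77 -0.97 0.08 0 0 0 -1;0 0 0 0 0 1 -1;0 0 0 0 0 1 -1;0 0 0 0 0 1 -1;0 0 0 0 0 1 -1;0 0 0 0 0 1 -1;0 0 0 0 0 1 -1;0 0 0 0 0 1 -1"

```text
time: 4.85
position: [0.4525, -0.1526, 0.1952]
tool_rot: [-1.317, -2.851, 0.0]
force: [0.9, 0.1, 0.3]
grip_width: 0.0856
grasp_force: 0.0
```

Call:
jog_arm:
  steps: "0 0 0 0 0 1 -1;0 0 0 0 0 1 -1;0 0 0 0 0 1 -1;0 0 0 0 0 1 -1;0 0 0 0 0 1 -1;0 0 0 0 0 1 -1;0 0 0 0 0 1 -1;0 0 0 0 0 0.6 -1;0 0 0 0 0 0 -1;0 0 0 0 0 0 -1"

```text
time: 6.1
position: [0.4527, -0.1527, 0.1955]
tool_rot: [-2.016, -2.409, 0.0]
force: [-0.7, -0.5, 0.2]
grip_width: 0.0853
grasp_force: 0.0
```

```bash
cat >> h.py <<'E'
def rel(target,s=None,yaw=None):
    "tool-axis shift in jog units to target; turn units about tool z so tool y points at yaw deg"
    s=s or robot.sense();M=R.from_rotvec(s["tool_rot"]).as_matrix()
    y=np.degrees(np.arctan2(M[1,1],M[0,1]));out=M.T@(np.asarray(target)-s["position"])/.02
    print("t %.2f pos"%s["time"],s["position"],"yawY %.2f"%y,"tilt",M[:,2],"shift units",out, "turn", None if yaw is None else -(((yaw-y)+180)%360-180)/4)
    return out
E
python3 - <<'E'
from h import *
s=robot.sense();im=robot.capture("wrist");cv2.imwrite("pics/w1.png",im[:,:,::-1]);np.savez("w1.npz",**s)
rel([.4516,-.1545,.117],s,10.3);print(s["joint_positions"],proj("wrist",[.4435,-.1098,.1154],s),proj("wrist",[.4598,-.1992,.1148],s))
E
```

```text
t 6.10 pos [ 0.4527 -0.1527  0.1955] yawY 10.16 tilt [-0.0005  0.0002 -1.    ] shift units [-0.079  -0.0675  3.9249] turn -0.03568190226762624
[-0.4608  0.0492 -0.4056  1.1165 -0.      0.9327] [321.3904 181.5558] [322.0134 321.7833]
```

View pics/w1.png

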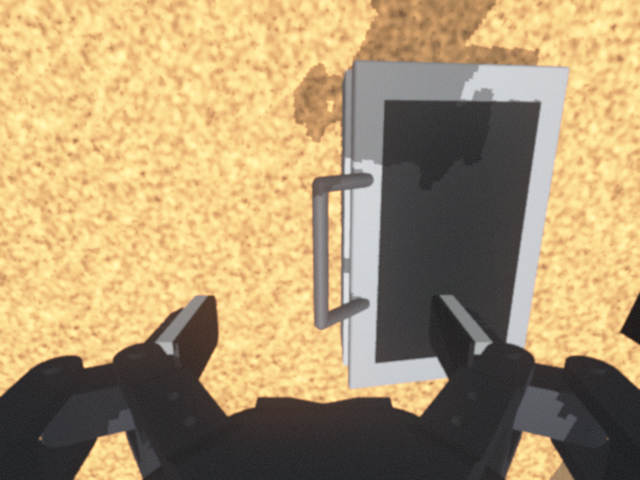

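The wrist view shows the bar from (319,186) to (322,323), within a few pixels of the prediction and midway between the fingers. I descend and pinch it.

Call:
jog_arm:
  steps: "0 0 0 0 0 0 0;0 0 0 0 0 0 0;0 0 0.8 0 0 0 0;0 0 0.8 0 0 0 0;0 0 0.8 0 0 0 0;0 0 0.8 0 0 0 0;0 0 0.8 0 0 0 0;0 0 0 0 0 0 1;0 0 0 0 0 0 1;0 0 0 0 0 0 1;0 0 0 0 0 0 1;0 0 0 0 0 0 1;0 0 0 0 0 0 1"
  grip_force: 25

```text
time: 7.78
position: [0.4508, -0.153, 0.1154]
tool_rot: [-2.015, -2.406, 0.006]
force: [-4.7, -2.2, -1.6]
grip_width: 0.0085
grasp_force: 25.6
```

```bash
python3 - <<'E'
from h import *
s=robot.sense();print(s["position"],s["force"],s["grip_width"])
O=np.array([.6163,-.1246,.055]);p=np.array([s["position"][0],s["position"][1],.115])
cx=np.array([.984,.179,0])
d=(O-p)@cx;print("bar-hinge horiz",d)
M=R.from_rotvec(s["tool_rot"]).as_matrix()
P=lambda a:O-cx*(.175*np.cos(a)-.03*np.sin(a))+[0,0,.175*np.sin(a)+.03*np.cos(a)]
A=np.linspace(.17,1.72,24);Q=np.array([P(a) for a in A])
print((M.T@np.diff(Q,axis=0).T/.02).T.round(2).tolist(), Q[0],Q[-1])
E
```

```text
[ 0.4508 -0.153   0.1154] [-4.6549 -2.2085 -1.5558] 0.00853164298984413
bar-hinge horiz 0.16790609531362047
[[0.0, 0.22, -0.56], [0.0, 0.25, -0.54], [0.0, 0.29, -0.52], [0.0, 0.32, -0.5], [0.0, 0.36, -0.48], [0.0, 0.39, -0.46], [0.0, 0.42, -0.43], [0.0, 0.45, -0.4], [0.0, 0.47, -0.37], [0.0, 0.5, -0.34], [0.0, 0.52, -0.3], [0.0, 0.54, -0.27], [0.0, 0.55, -0.23], [0.0, 0.57, -0.19], [0.0, 0.58, -0.15], [0.0, 0.59, -0.11], [0.0, 0.59, -0.07], [0.0, 0.6, -0.03], [0.0, 0.6, 0.01], [0.0, 0.6, 0.05], [0.0, 0.59, 0.09], [0.0, 0.58, 0.13], [0.0, 0.57, 0.17]] [ 0.4516 -0.1546  0.1142] [ 0.6711 -0.1146  0.2236]
```

Call:
jog_arm:
  steps: "0 0.22 -0.56 0 0 0 1;0 0.25 -0.54 0 0 0 1;0 0.29 -0.52 0 0 0 1;0 0.32 -0.5 0 0 0 1;0 0.36 -0.48 0 0 0 1;0 0.39 -0.46 0 0 0 1;0 0.42 -0.43 0 0 0 1;0 0.45 -0.4 0 0 0 1;0 0.47 -0.37 0 0 0 1;0 0.5 -0.34 0 0 0 1"

```text
time: 9.02
position: [0.5224, -0.1398, 0.2098]
tool_rot: [-2.015, -2.406, 0.007]
force: [-10.6, 0.5, 11.4]
grip_width: 0.0085
grasp_force: 25.5
```

Call:
jog_arm:
  steps: "0 0.52 -0.3 0 0 0 1;0 0.54 -0.27 0 0 0 1;0 0.55 -0.23 0 0 0 1;0 0.57 -0.19 0 0 0 1;0 0.58 -0.15 0 0 0 1;0 0.59 -0.11 0 0 0 1;0 0.59 -0.07 0 0 0 1;0 0.6 -0.03 0 0 0 1"

```text
time: 10.02
position: [0.6151, -0.1228, 0.2354]
tool_rot: [-2.015, -2.409, -0.003]
force: [-3.4, 3.2, 3.4]
grip_width: 0.0087
grasp_force: 26.1
```

Call:
jog_arm:
  steps: "0 0.6 0.01 0 0 0 1;0 0.6 0.05 0 0 0 1;0 0.59 0.09 0 0 0 1;0 0.58 0.13 0 0 0 1;0 0.3 0.09 0 0 0 1;0 0 0 0 0 0 1;0 0 0 0 0 0 1"

```text
time: 10.9
position: [0.6675, -0.1137, 0.2274]
tool_rot: [-2.016, -2.409, -0.002]
force: [-2.1, 5.2, 2.5]
grip_width: 0.0089
grasp_force: 26.1
```

```bash
python3 - <<'E'
from h import *
s=robot.sense();O=np.array([.6163,-.1246,.055]);cx=np.array([.984,.179,0])
v=s["position"]-O;print(s["position"],s["force"],"angle",np.arctan2(v[2],-(v@cx))-np.arctan2(.03,.175),np.hypot(v[2],v@cx))
E
```

```text
[ 0.6675 -0.1137  0.2274] [-2.122   5.1998  2.4515] angle 1.6956143288223324 0.1801128145428461
```

Call:
jog_arm:
  steps: "0 0.25 0.06 0 0 0 1;0 0 0 0 0 0 1;0 0 0 0 0 0 1"

```text
time: 11.28
position: [0.6678, -0.1137, 0.2272]
tool_rot: [-2.013, -2.404, 0.01]
force: [-15.7, 2.5, 12.7]
grip_width: 0.0092
grasp_force: 27.1
```

The lid is on its stop: the force rose without any motion, at an angle of about 1.70. I release it, rise, move back over the case and turn.

Call:
jog_arm:
  steps: "0 0 0 0 0 0 0;0 0 0 0 0 0 0;0 0 0 0 0 0 0;0 0 -1 0 0 0 0;0 0 -1 0 0 0 0;0 0 -1 0 0 0 0;0 -0.95 0 0 0 0 0;0 -0.95 0 0 0 0 0;0 -0.95 0 0 0 0 0;0 -0.95 0 0 0 0 0;0 -0.95 0 0 0 0 0;0 -0.95 0 0 0 0 0;0 -0.95 0 0 0 0 0;0 0 0 0 0 -1 0;0 0 0 0 0 -1 0;0 0 0 0 0 -1 0;0 0 0 0 0 -1 0"

```text
time: 13.4
position: [0.5411, -0.1373, 0.2861]
tool_rot: [1.659, 2.667, -0.0]
force: [0.2, -0.1, 0.1]
grip_width: 0.0425
grasp_force: 0.0
```

Call:
jog_arm:
  steps: "0 0 0 0 0 -1 0;0 0 0 0 0 -1 0;0 0 0 0 0 -1 0;0 0 0 0 0 -1 0;0 0 0 0 0 -1 0;0 0 0 0 0 -1 0;0 0 0 0 0 -1 0;0 0 0 0 0 -1 0;0 0 0 0 0 -1 0;0 0 0 0 0 -1 0;0 0 0 0 0 -1 0;0 0 0 0 0 -1 0;0 0 0 0 0 -1 0;0 0 0 0 0 -1 0;0 0 0 0 0 -1 0;0 0 0 0 0 -1 0;0 0 0 0 0 -1 0;0 0 0 0 0 -1 0;0 0 0 0 0 -0.5 0;0 0 0 0 0 0 0"

```text
time: 15.9
position: [0.5411, -0.1372, 0.2861]
tool_rot: [-0.276, 3.129, -0.0]
force: [0.7, 0.4, -0.8]
grip_width: 0.0426
grasp_force: 0.0
```

```bash
python3 - <<'E'
from h import *
s=robot.sense();im=robot.capture("wrist");cv2.imwrite("pics/w2.png",im[:,:,::-1]);np.savez("w2.npz",**s)
rel([.5376,-.139,.25],s,100.3)
cv2.imwrite("pics/top2.png",robot.capture("top")[:,:,::-1])
for y in(-.066,0,.066):
    print(y,[proj("wrist",np.array([.5425,-.138,.032])+x*np.array([.984,.179,0])+y*np.array([-.179,.984,0]),s) for x in(-.054,-.009,.033,.04,.056)])
E
```

```text
t 15.90 pos [ 0.5411 -0.1372  0.2861] yawY 100.09 tilt [ 0.0002 -0.0001 -1.    ] shift units [ 0.1881 -0.06    1.8058] turn -0.052137508018773815
-0.066 [array([261.1202, 157.9989]), array([263.1956, 200.5244]), array([265.0202, 237.912 ]), array([265.3145, 243.9406]), array([265.9768, 257.5121])]
0 [array([323.8405, 157.763 ]), array([323.9795, 200.3097]), array([324.1017, 237.7154]), array([324.1214, 243.7468]), array([324.1657, 257.3246])]
0.066 [array([386.6035, 157.5269]), array([384.8034, 200.095 ]), array([383.2209, 237.5186]), array([382.9658, 243.5529]), array([382.3913, 257.137 ])]
```

View pics/w2.png

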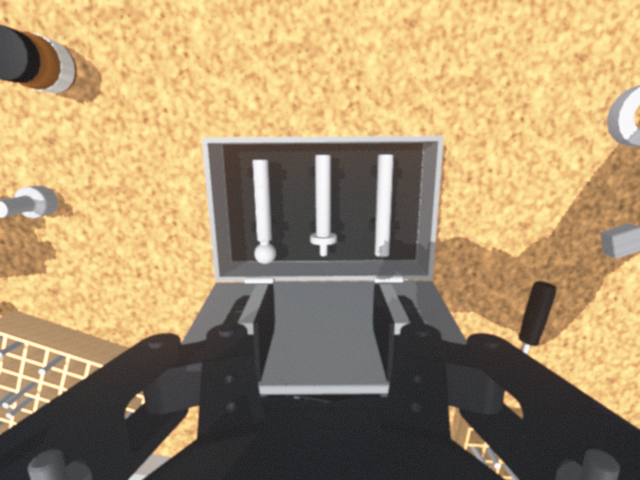

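The three gauges lie at columns 262, 323 and 384. The collared spindle is the middle one, with its tail at (323,156), collar near (323,239) and nose tip at (323,255). The ball bar is on the left and the plain pin on the right.

```bash
python3 - <<'E'
from h import *
s={k:v for k,v in np.load("w2.npz").items()}
im=cv2.imread("pics/w2.png");g=cv2.cvtColor(im,cv2.COLOR_BGR2GRAY)
m=(g[148:262,300:345]>135).astype(np.uint8);n,l,st,c=cv2.connectedComponentsWithStats(m)
for v in range(150,262,4):
    r=np.where(m[v-148])[0]; print(v,(r.min()+300,r.max()+300,len(r)) if len(r) else None,end=" ")
print()
for u,v,z in[(323,155,.032),(323,255.5,.032),(323.3,239,.032),(323,180,.032)]: print(plane("wrist",u,v,z,s))
rel([.5376,-.139,.037],s)
E
```

```text
150 None 154 (np.int64(320), np.int64(323), 3) 158 (np.int64(315), np.int64(329), 15) 162 (np.int64(315), np.int64(329), 15) 166 (np.int64(315), np.int64(329), 15) 170 (np.int64(315), np.int64(329), 15) 174 (np.int64(315), np.int64(329), 15) 178 (np.int64(315), np.int64(329), 15) 182 (np.int64(315), np.int64(329), 15) 186 (np.int64(315), np.int64(329), 15) 190 (np.int64(315), np.int64(329), 15) 194 (np.int64(315), np.int64(329), 15) 198 (np.int64(316), np.int64(329), 14) 202 (np.int64(316), np.int64(329), 14) 206 (np.int64(316), np.int64(329), 14) 210 (np.int64(316), np.int64(329), 14) 214 (np.int64(316), np.int64(329), 14) 218 (np.int64(316), np.int64(329), 14) 222 (np.int64(316), np.int64(329), 14) 226 (np.int64(316), np.int64(329), 14) 230 (np.int64(316), np.int64(329), 14) 234 (np.int64(314), np.int64(331), 18) 238 (np.int64(310), np.int64(335), 26) 242 (np.int64(311), np.int64(334), 24) 246 (np.int64(320), np.int64(326), 7) 250 (np.int64(320), np.int64(326), 7) 254 (np.int64(320), np.int64(326), 7) 258 None 
[ 0.4867 -0.149   0.032 ]
[ 0.5957 -0.1297  0.032 ]
[ 0.5766 -0.1327  0.032 ]
[ 0.5123 -0.1445  0.032 ]
t 15.90 pos [ 0.5411 -0.1372  0.2861] yawY 100.09 tilt [ 0.0002 -0.0001 -1.    ] shift units [ 0.1895 -0.0583 12.4558] turn None
```

Call:
jog_arm:
  steps: "0.27 -0.09 1 0 0 0 0;0 0 1 0 0 0 0;0 0 1 0 0 0 0;0 0 1 0 0 0 0;0 0 1 0 0 0 0;0 0 1 0 0 0 0;0 0 1 0 0 0 0;0 0 1 0 0 0 0;0 0 1 0 0 0 0;0 0 0.8 0 0 0 0;0 0 0.8 0 0 0 0;0 0 0.6 0 0 0 0;0 0 0 0 0 0 0"
  grip_force: 80

```text
time: 17.62
position: [0.5353, -0.1395, 0.0611]
tool_rot: [0.277, -3.127, -0.001]
force: [-0.2, 0.3, -0.3]
grip_width: 0.0427
grasp_force: 0.0
```

```bash
python3 - <<'E'
from h import *
s=robot.sense();rel([.536,-.140,.029],s);print(s["force"],s["grip_width"])
E
```

```text
t 17.62 pos [ 0.5353 -0.1395  0.0611] yawY 100.12 tilt [-0.0019  0.0008 -1.    ] shift units [-0.0321 -0.0335  1.6029] turn None
[-0.1794  0.2883 -0.2672] 0.042650002825372776
```

Not at depth yet (I summed to 11.2 units); 1.6 more units are needed, then I close.

Call:
jog_arm:
  steps: "0 0 0.8 0 0 0 0;0 0 0.8 0 0 0 0;0 0 0 0 0 0 1;0 0 0 0 0 0 1;0 0 0 0 0 0 1;0 0 0 0 0 0 1;0 0 0 0 0 0 1;0 0 0 0 0 0 1"
  grip_force: 80

```text
time: 18.62
position: [0.5361, -0.1396, 0.0302]
tool_rot: [-0.277, 3.129, 0.001]
force: [-1.2, 1.2, -0.5]
grip_width: 0.0134
grasp_force: 78.0
```

Call:
jog_arm:
  steps: "0 0 -0.5 0 0 0 1;0 0 -0.8 0 0 0 1;0 0 -1 0 0 0 1;0 0 -1 0 0 0 1;0 0 -1 0 0 0 1;0 0 -1 0 0 0 1;0 0 -1 0 0 0 1;0 0 -1 0 0 0 1;0 0 -1 0 0 0 1;0 0 -1 0 0 0 1;0 0 0 0 0 0 1;0 0 0 0 0 0 1;0 0 0 0 0 0 1"

```text
time: 20.25
position: [0.5354, -0.1395, 0.2151]
tool_rot: [0.277, -3.128, -0.001]
force: [-1.1, 0.5, -1.7]
grip_width: 0.0134
grasp_force: 78.0
```

```bash
python3 - <<'E'
from h import *
s=robot.sense();np.savez("w3.npz",**s);w=robot.capture("wrist");t=robot.capture("top");c=robot.capture("scene")
for n,i in zip("w t c".split(),(w,t,c)):cv2.imwrite(f"pics/{n}3.png",i[:,:,::-1])
rel([0,0,0],s,194.3);print(s["force"],s["grip_width"],s["joint_positions"])
p=s["position"]+[0,0,.003]
k=lambda i,x,y,W,H,f:cv2.resize(i[y:y+H,x:x+W,::-1],None,fx=f,fy=f,interpolation=cv2.INTER_CUBIC)
print(proj("top",p),proj("scene",p))
top=np.hstack([k(c,250,170,133,100,3),k(t,80,185,133,100,3)])
bot=np.hstack([cv2.resize(w[:,:,::-1],(399,299)),k(c,390,110,133,100,3)[:299]])
cv2.imwrite("pics/crop3.png",np.vstack([top,bot]))
E
```

```text
t 20.25 pos [ 0.5354 -0.1395  0.2151] yawY 100.12 tilt [-0.0018  0.0006 -1.    ] shift units [25.1066 11.5634 10.8078] turn -23.544201559443678
[-1.0888  0.4851 -1.6689] 0.013434270425101497 [-0.3718  0.1694 -0.2262  1.1771 -0.0001 -0.5485]
[382.641  229.4312] [285.5124 240.7241]
```

View pics/crop3.png

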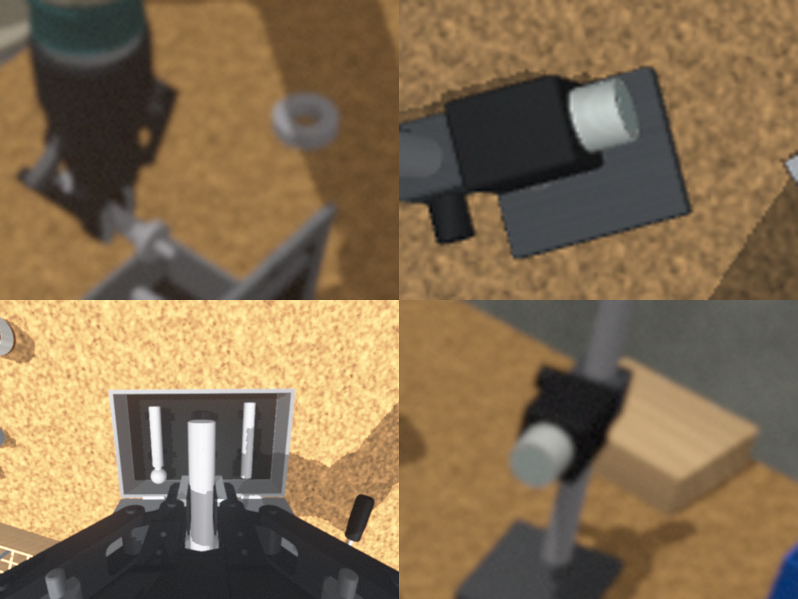

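The spindle is held level by the shank, with its tail at about (324,198) in the wrist view, and the pin and ball bar are undisturbed. In the top crop the foot corners show at (254,68), (291,211) and (117,257). I use these to refine the line of sight.

```bash
python3 - <<'E'
from h import *
f=[plane("top",80+x/3,185+y/3,.018) for x,y in[(254.5,67.5),(291.5,211.5),(117,257.5)]]
a=f[1]-f[0];b=f[1]-f[2];print(np.linalg.norm(a),np.linalg.norm(b),f)
n1=np.array([-a[1],a[0],0]);n1/=np.linalg.norm(n1);n2=b/np.linalg.norm(b);print(np.degrees(np.arctan2(n1[1],n1[0])),np.degrees(np.arctan2(n2[1],n2[0])))
n=n1/2+n2/2;n/=np.linalg.norm(n)
print("foot-based lens xy",(f[0]+f[1])/2+.023*n)
# glass: ellipse centre estimates, two crops
L,e=tri(ray("top",80+227.5/3,185+112.5/3),ray("scene",390+136.5/3,110+158/3));print("lens",L,e)
for z in(.19,.2,.21):print(z,plane("top",80+227.5/3,185+112.5/3,z))
s={k:v for k,v in np.load("w3.npz").items()}
print("tail est TCP frame, expect ~49.5:",np.linalg.norm((plane("wrist",323.9,197.5,s["position"][2]+.006,s)-s["position"])[:2]))
E
```

```text
0.1167076176679382 0.1387215079945164 [array([0.599 , 0.3428, 0.018 ]), array([0.4865, 0.3118, 0.018 ]), array([0.4501, 0.4456, 0.018 ])]
-74.56868700780953 -74.78664263614141
foot-based lens xy [0.5489 0.3051 0.018 ]
lens [0.5492 0.3093 0.2112] [np.float64(0.0036700311566536517), np.float64(0.00367003115665357)]
0.19 [0.5485 0.3127 0.19  ]
0.2 [0.5476 0.3098 0.2   ]
0.21 [0.5467 0.3069 0.21  ]
tail est TCP frame, expect ~49.5: 0.04903455281162843
```

Call:
jog_arm:
  steps: "-0.3 0.96 0.03 0 0 0 1;-0.3 0.96 0.03 0 0 0 1;-0.3 0.96 0.03 0 0 0 1;-0.3 0.96 0.03 0 0 0 1;-0.3 0.96 0.03 0 0 0 1;-0.3 0.96 0.03 0 0 0 1;-0.3 0.96 0.03 0 0 0 1;-0.3 0.96 0.03 0 0 0 1;-0.3 0.96 0.03 0 0 0 1;-0.3 0.96 0.03 0 0 0 1;-0.3 0.96 0.03 0 0 0 1;-0.3 0.96 0.03 0 0 0 1;-0.3 0.96 0.03 0 0 0 1;-0.3 0.96 0.03 0 0 0 1;-0.3 0.96 0.03 0 0 0 1;-0.3 0.96 0.03 0 0 0 1;-0.3 0.96 0.03 0 0 0 1"

```text
time: 22.52
position: [0.5793, 0.2008, 0.2058]
tool_rot: [-0.277, 3.129, -0.0]
force: [-0.0, 0.3, -1.8]
grip_width: 0.0136
grasp_force: 78.1
```

Call:
jog_arm:
  steps: "0 0 0 0 0 -0.8 1;0 0 0 0 0 -1 1;0 0 0 0 0 -1 1;0 0 0 0 0 -1 1;0 0 0 0 0 -1 1;0 0 0 0 0 -1 1;0 0 0 0 0 -1 1;0 0 0 0 0 -1 1;0 0 0 0 0 -1 1;0 0 0 0 0 -1 1;0 0 0 0 0 -1 1;0 0 0 0 0 -1 1"

```text
time: 24.02
position: [0.5793, 0.2001, 0.2059]
tool_rot: [-1.51, 2.755, -0.0]
force: [0.4, -0.7, -2.0]
grip_width: 0.0136
grasp_force: 78.1
```

Call:
jog_arm:
  steps: "0 0 0 0 0 -1 1;0 0 0 0 0 -1 1;0 0 0 0 0 -1 1;0 0 0 0 0 -1 1;0 0 0 0 0 -1 1;0 0 0 0 0 -1 1;0 0 0 0 0 -1 1;0 0 0 0 0 -1 1;0 0 0 0 0 -1 1;0 0 0 0 0 -1 1;0 0 0 0 0 -1 1;0 0 0 0 0 -1 1;0 0 0 0 0 0 1;0 0 0 0 0 0 1"

```text
time: 25.78
position: [0.5792, 0.1998, 0.2059]
tool_rot: [-2.497, 1.906, -0.0]
force: [0.1, -0.4, -2.0]
grip_width: 0.0135
grasp_force: 78.1
```

```bash
python3 - <<'E'
from h import *
s=robot.sense();np.savez("w4.npz",**s);t=robot.capture("top");c=robot.capture("scene")
for n,i in zip("t c".split(),(t,c)):cv2.imwrite(f"pics/{n}4.png",i[:,:,::-1])
rel([.5784,.2,.205],s,195.35)
k=lambda i,x,y,W,H,f:cv2.resize(i[y:y+H,x:x+W,::-1],None,fx=f,fy=f,interpolation=cv2.INTER_CUBIC)
cv2.imwrite("pics/crop4.png",np.hstack([k(t,130,190,80,100,5),k(c,395,120,80,100,5)]))
d=np.array([-.2647,.9643,0]);p=s["position"]+[0,0,.002]
for n in("top","scene"):print(n,"nose",proj(n,p+.061*d),"lens",proj(n,p+.111*d))
E
```

```text
t 25.77 pos [0.5792 0.1998 0.2059] yawY -164.72 tilt [ 0. -0. -1.] shift units [-0.021   0.0364  0.0447] turn -0.018497217703043134
top nose [180.9334 214.5178] lens [156.2217 221.0234]
scene nose [424.4226 174.5646] lens [433.3171 164.4676]
```

View pics/crop4.png

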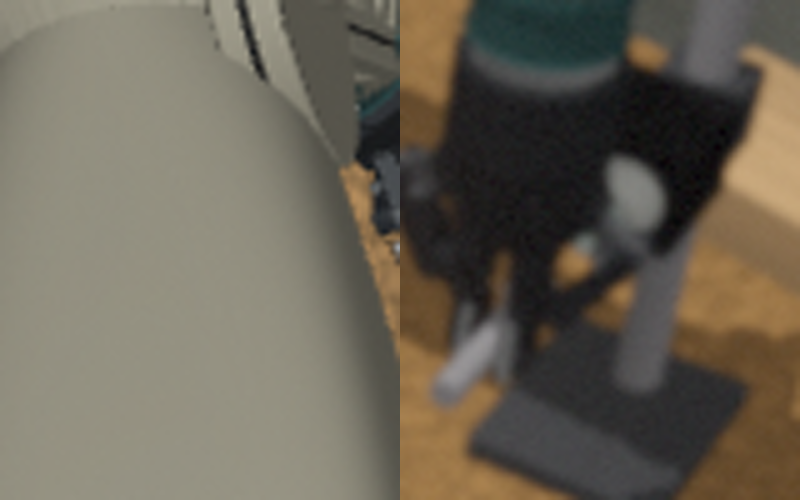

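In the scene crop the fingers hide the nose, with the lens just beyond at about (443,160), and the arm blocks the top view. I check the lens height against the earlier unobstructed views by the extent of the pale tube.

```bash
python3 - <<'E'
from h import *
for f,n,(x,y,w,h) in[("c3","scene",(420,140,45,45)),("scene0","scene",(420,140,45,45)),("t3","top",(130,200,40,45)),("top0","top",(130,200,40,45))]:
    im=cv2.imread(f"pics/{f}.png")[y:y+h,x:x+w];hsv=cv2.cvtColor(im,cv2.COLOR_BGR2HSV)
    m=((hsv[...,1]<70)&(hsv[...,2]>110)).astype(np.uint8)
    k,l,st,c=cv2.connectedComponentsWithStats(m);i=1+st[1:,4].argmax();b=st[i]
    print(f,"u",b[0]+x-.5,b[0]+x+b[2]-.5,"v",b[1]+y-.5,b[1]+y+b[3]-.5,"area",b[4],"c",c[i]+[x,y])
d=np.array([-.2647,.9643,0]);q=np.array([.9643,.2647,0]);a=np.linspace(0,6.28,60)
for z in(.195,.20,.205,.21,.215):
  for n in("scene","top"):
    pts=np.array([proj(n,np.array([.549,.307,z])+k*d+.022*(np.cos(t)*q+[0,0,np.sin(t)])) for k in(0,.03) for t in a])
    hull=cv2.convexHull(pts.astype(np.float32));M=cv2.moments(hull)
    print(z,n,"u",pts[:,0].min(),pts[:,0].max(),"v",pts[:,1].min(),pts[:,1].max(),"area",cv2.contourArea(hull),"c",M["m10"]/M["m00"],M["m01"]/M["m00"])
E
```

```text
c3 u 426.5 446.5 v 150.5 171.5 area 305 c [436.4328 161.2459]
scene0 u 426.5 446.5 v 150.5 171.5 area 300 c [436.4167 161.26  ]
t3 u 136.5 157.5 v 210.5 234.5 area 347 c [146.072  223.1095]
top0 u 136.5 157.5 v 210.5 234.5 area 341 c [146.0029 223.0821]
0.195 scene u 424.30239392256266 445.3787961219367 v 154.9583112500873 175.99671614617006 area 319.5438024527393 c 434.8588482436618 165.46752530772517
0.195 top u 138.84828367941034 162.0975503763246 v 211.37114058327768 236.55015537912308 area 439.6338892438216 c 150.464676810231 223.98569406509782
0.2 scene u 424.6060086125434 445.7521390192147 v 153.32189270960066 174.4374533117956 area 321.8381772763096 c 435.1971626166547 163.86984501376566
0.2 top u 138.01469029324326 161.4047901097996 v 211.0909647114046 236.39404353712956 area 444.5388839081861 c 149.70155267768203 223.7676993488211
0.205 scene u 424.9115866884102 446.1279079512292 v 151.67483590664588 172.86811211236247 area 324.1572182539385 c 435.5376645407836 162.26179946458078
0.205 top u 137.17270156764448 160.7052908842136 v 210.80801510200658 236.23638660742657 area 449.52567428769544 c 148.93086058218046 223.54755267575476
0.21 scene u 425.2191472568905 446.50612664213463 v 150.01703676483027 171.28859451811581 area 326.5010395369027 c 435.8803823773386 160.64329919314034
0.21 top u 136.32219003319983 159.9989538871729 v 210.52225036023066 236.07716153761143 area 454.5957313949475 c 148.15248806748835 223.32521143715672
0.215 scene u 425.5287096734352 446.88681912642824 v 148.34838984571746 169.6988012238174 area 328.8700869230088 c 436.2253337636782 159.01424416392425
0.215 top u 135.46302562681677 159.28567836496606 v 210.2336282634116 235.91634481440641 area 459.75063843803946 c 147.36632326014973 223.10065305547434
```

```bash
python3 - <<'E'
from h import *
s=robot.sense();d=np.array([-.2647,.9643,0]);p=s["position"]+[0,0,.002]
print("tail pred",proj("scene",p-.049*d),"10deg droop",proj("scene",p-.049*d+[0,0,.0085]),s["force"],s["joint_vel"],s["time"])
O=np.array([.6163,-.1246,.055]);cx=np.array([.984,.179,0]);a=1.7
print("bar pred",proj("scene",O-cx*(.175*np.cos(a)-.03*np.sin(a))+[0,0,.175*np.sin(a)+.03*np.cos(a)]))
E
```

```text
tail pred [403.0347 198.789 ] 10deg droop [403.4797 195.975 ] [-0.3253  0.0609 -2.359 ] [-0.0027 -0.0016 -0.0012 -0.0014 -0.0013 -0.0039] 25.875
bar pred [336.1517 270.7584]
```

View pics/c4.png

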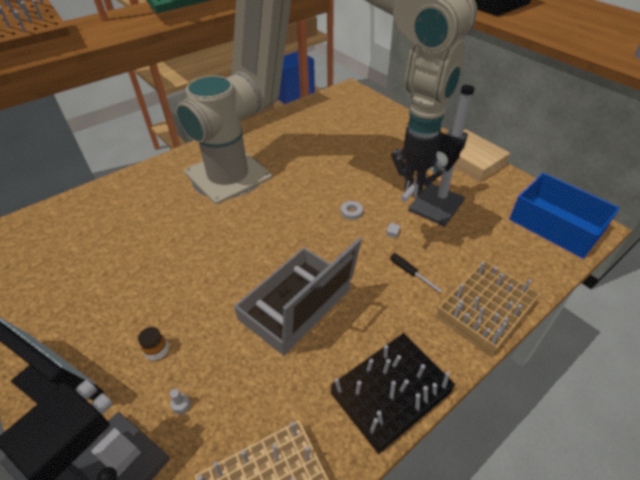

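The lid stands open at about (325,290), the bystanders have not moved, and the tail end at (404,197) is within 2 px of a level, aimed spindle (403,199). I hand the job in.

```bash
python3 -c "
from station import robot
print(robot.finish_job())"
```

```text
the job is handed in; nothing more can be done
None
```

I handed the job in at about 26 s with the lid open on its stop and the collared spindle held level, nose at the lens about 50 mm from the glass. The nose tip was hidden behind the fingers at the end, so its position comes from measurement rather than being seen directly, and no verdict was returned.

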